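# Clear the practical bench: cores, weights and coil back to their trays

### The arm

A 6-joint arm with a two-finger parallel gripper is mounted at the origin on the work surface. World frame = base frame: x ahead of the robot, y to its left, z up, the work surface at z = 0. Lengths are in m, angles in degrees, forces in N, time in s.
With the tool pointing down it reaches from about 0.275 to 0.75 m from the base axis. Payload 10.2 kg.
Tool frame: the origin (TCP) lies where the fingers leave the gripper's body, on its centre line; the fingertips stand 73 mm ahead of it and the grasp point (between the pads) lies 54 mm ahead of it; z points along the fingers, y is the line along which they close (so a half turn about z gives the same grasp; the last joint's range is limited). The gripper opens to 85 mm and grips with 20 to 120 N. Pads are 22 mm wide; open, the fingers measure 114 mm over their backs; the gripper's body (76 mm by 85 mm) begins 54 mm behind the grasp point. The pads swing forward as they close: fully open they stand 13 mm farther back than shut.
Start: joints at [-79.549, 17.928, 85.812, -0, 76.261, -12.8], TCP at [0.207, -0.482, 0.304] pointing down, gripper open.
Joint ranges: [-168.41, 168.41], [-55.51, 124.54], [10.69, 146.95], [-70.63, 250.63], [1, 178], [-165.06, 165.06]. Speed limits (degrees/s): [136.94, 136.94, 172.46, 180, 180, 180].

### API

Orientations are given as a 3x3 rotation matrix whose columns are the frame's x, y, z axes.
In Python, from rig import * gives the robot as it stands.
- The arm moves only by the tool apply_moves, never from a script. Its argument "plan" is a list that holds one entry, the list of rows, each a list of 4 numbers: the shift along the tool's x, y, z in m, then the turn about the tool's z in rad. A call has 1 to 5 rows; each row shifts and turns the commanded pose from where the row before left it, along the tool's axes as they then stand; what a row does not reach is not made up. A row lasts 1/12 s, in which the tool goes at most 41.7 mm and 7.16 degrees, less where a joint would pass 70% of its speed; a pose out of reach is approached as far as the arm can. A call with a gripper value outside its range is refused whole. "fingers" is the closure in counts, from 0 (fully open) to 255 (shut), set as the call begins (left out, the last holds). The fingers move at their own pace and stop on an object; "force" is the grip in N (left out, the last holds). Time passes only in rows, so rows that do not move let the fingers close. It gives the time, the measured TCP pose, the force, the opening and the grip force at its end, in the units of the state.
- get_obs(): the state, without advancing time (a new reading comes with each control period).
- snapshot(name): name is "side" or "top"; returns (picture, depth): 400x640x3 uint8, blue, green, red; 400x640 float32, m along the optical axis (not along the pixel's ray), 0 where there is no reading.
- camera_info(name): a dict with "fx", "fy", "cx", "cy" (pixels), "T" (4x4, takes a point from camera to world coordinates). Camera axes: x right, y down, z forward; pixel columns grow to the right and rows downward; lengths in m; the calibration is good to about 2 mm. A picture is of the moment at which its call begins. camera_info takes no time and is no camera call.
- sign_off(): hands the job in; it is judged then, once.
The state is a dict: "time": time; "q": joint angles; "joint_velocities": joint speeds; "joint_torque": joint torques, N m; "position": TCP position; "tcp_rot": TCP orientation; "force": force on the tool from outside, world axes, zero at the start; "torque": the same for the moment, N m; "width": finger opening in m; "gripper_force": force on a finger pad.
Only numpy, scipy, OpenCV 4.12 (cv2) and the standard library are available. Lean on these libraries where they do the work, as an engineer would, in place of code of your own. Each camera call takes 0.05 s, during which the arm holds its last target. There are 200 camera calls.

### The job

The practical is over: put the loose parts back where each kind belongs. The two iron cores go into the twin-bay tray, one in each bay and lengthwise along it; the two brass weights go side by side into the round dish; the coil goes into the square tray. Everything must end standing flat on its tray's floor, the same way up as it is now, set down gently and not dropped; leave the bulb stand and the knife switch where they are.

Things in the scene. Friction and masses are not known exactly. Their poses are not given: they have to be found in the camera images.
- core_a_center (a point): one of two alike laminated iron transformer cores, a plain dark upright block 64 (its x) by 24 (its y) by 36 mm high (z), about 0.4 kg, loose on the table at any yaw; this point is its centre, half-way up (18 mm above its underside)
- core_b_center (a point): one of two alike laminated iron transformer cores, a plain dark upright block 64 (its x) by 24 (its y) by 36 mm high (z), about 0.4 kg, loose on the table at any yaw; this point is its centre, half-way up (18 mm above its underside)
- weight_a_center (a point): one of two alike round brass laboratory weights, about 0.32 kg, standing loose: a plain cylinder 36 mm in diameter up to 36 mm above its underside, then a narrow neck and a small knob 20 mm in diameter, 50 mm high in all; this point is on its axis, half-way up (25 mm above its underside)
- weight_b_center (a point): one of two alike round brass laboratory weights, about 0.32 kg, standing loose: a plain cylinder 36 mm in diameter up to 36 mm above its underside, then a narrow neck and a small knob 20 mm in diameter, 50 mm high in all; this point is on its axis, half-way up (25 mm above its underside)
- coil_center (a point): the only coil: a square bobbin 46 by 46 mm (its x and y) and 50 mm high, copper winding between black square flanges, about 0.2 kg, standing loose at any yaw; its faces can be gripped like a plain block's; this point is its centre, half-way up (25 mm above its underside)
- core_tray: the twin-bay tray for the cores, fixed to the table, of light grey plastic 12 mm high with a 3 mm floor and upright walls 4 mm thick. Origin: centre of its underside, on the table; z up. Outside 96 (its x) by 108 mm (its y); a 4 mm divider, also 12 mm high, runs along its x through the middle and leaves two bays, each 88 mm along x and 48 mm along y inside, centred at y = +26 mm and y = -26 mm
- coil_tray: the square tray for the coil, fixed to the table, of light grey plastic 12 mm high with a 3 mm floor and upright walls 4 mm thick. Origin: centre of its underside, on the table; z up. Outside 84 by 84 mm, inside 76 by 76 mm, its walls along its x and y
- weight_dish: the round dish for the weights, fixed to the table, of light grey plastic 12 mm high with a 3 mm floor and upright walls 4 mm thick. Origin: centre of its underside, on the table; z up. Outside 132 mm and inside 124 mm in diameter, with no divider
- lamp: a small bulb on a round dark wooden foot 60 mm in diameter, 71 mm high. It is only a bystander, loose, and must be left where it is. Origin: centre of its underside
- knife_switch: a small copper knife switch on a white ceramic base 60 by 36 mm, about 29 mm high, with a black handle that juts out 8 mm beyond the base at its -x end. It is only a bystander, loose, and must be left where it is. Origin: centre of its underside
Things that resemble listed ones, but are neither listed nor needed, are in the scene too. Leave any orange or pink look-alike of the coil_tray alone.

How it is judged:
By the outcome, as a careful person would: the job done as asked, in the order asked, and still so for the second after the job is handed in, with the robot touching nothing.
It also fails if it takes over 115 s, if anything falls off the work surface, if the arm or the gripper's body presses on something with over 40 N, if the wrist force passes 120 N, or if a joint passes its speed limit or range.

## Working session

There is one attempt and no reset: what is moved stays moved. The work goes in short steps, Python scripts to look and compute and a tool call to move; the robot and the scene stay as the last step left them, time stands still between calls to the robot, and variables do not carry over. Pictures are saved under pics/ and viewed, at most 14 in all, crops included, and the job is handed in when it is done.

Besides the shell and the picture viewer there is one more tool, called after "Call:" by a JSON object that holds its "api" and its "payload", one argument or row to a line. apply_moves: Moves the arm, as the interface text tells. Its arguments: {"type":"object","properties":{"plan":{"type":"array","items":{"type":"array","items":{"type":"array","items":{"type":"number"}}}},"fingers":{"type":"number"},"force":{"type":"number"}},"required":["plan"]}

```bash
mkdir -p pics; python3 - <<'E'
from rig import *
import cv2,numpy as np
for n in ("top","side"):
    p,d=snapshot(n); cv2.imwrite(f"pics/{n}0.png",p); np.save(f"{n}0.npy",d)
    c=camera_info(n); print(n,c["fx"],c["fy"],c["cx"],c["cy"],np.round(c["T"],4).tolist(),(d>0).mean())
o=get_obs(); print(o["time"],np.round(o["tcp_rot"],4).tolist(),o["position"],o["width"])
E
```

```text
top 376.67722531177844 376.67722531177844 314.4920162486429 197.36926886140336 [[-0.0807, -0.9748, 0.2079, 0.342], [-0.9967, 0.0779, -0.0218, 0.0207], [0.0051, -0.2089, -0.9779, 1.0115], [0.0, 0.0, 0.0, 1.0]] 0.9959765625
side 453.3698784969109 453.3698784969109 315.3758480413618 206.6869102592508 [[-0.9976, -0.0241, 0.0646, 0.491], [-0.067, 0.5559, -0.8285, 0.8776], [-0.016, -0.8309, -0.5562, 0.6264], [0.0, 0.0, 0.0, 1.0]] 0.99596484375
0.1 [[0.9188, 0.3947, -0.0002], [0.3947, -0.9188, 0.0011], [0.0002, -0.0011, -1.0]] [ 0.20719995 -0.48223855  0.30339977] 0.08548973306454052
```

View pics/top0.png

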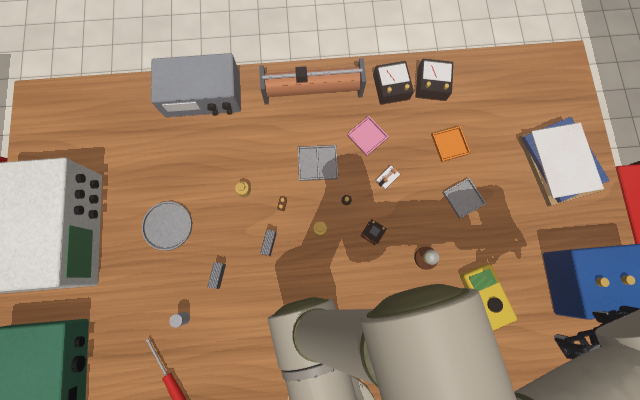

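View pics/side0.png

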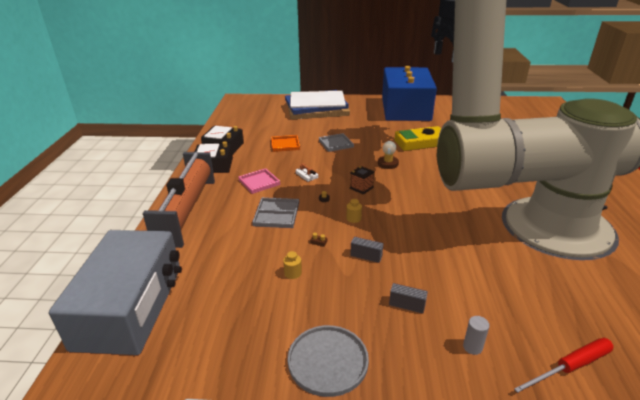

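The top view shows the twin-bay tray (318,163), dish (167,225), grey square tray (464,197), coil (373,232), cores (268,241) and (216,274), weights (242,187) and (320,228), lamp (427,257), and switch (388,177). Two small oddments sit at (282,203) and (346,199). The side view shows the same things.

```bash
cat > h.py <<'E'
from rig import *
import cv2,numpy as np
def cloud(n,d):
    c=camera_info(n); v,u=np.mgrid[:400,:640]
    P=np.stack([(u-c["cx"])/c["fx"]*d,(v-c["cy"])/c["fy"]*d,d,np.ones_like(d)],-1)
    return np.where(d[...,None]>0,P@c["T"].T,np.nan)[...,:3]
def rect(P):
    (c,s,a)=cv2.minAreaRect((P[:,:2]*1000).astype(np.float32)); return np.round([*c,*s,a],1)
def near(W,x,y,r,z0,z1):
    P=W.reshape(-1,3); m=(np.hypot(P[:,0]-x,P[:,1]-y)<r)&(P[:,2]>z0)&(P[:,2]<z1); return P[m]
E
python3 - <<'E'
from h import *
T=cloud("top",np.load("top0.npy")); S=cloud("side",np.load("side0.npy"))
seeds=dict(ct=(318,163,.085,.006,.03),dish=(167,225,.085,.006,.03),sq=(464,197,.07,.006,.03),coil=(373,232,.05,.04,.07),ca=(268,241,.05,.027,.05),cb=(216,274,.05,.027,.05),wa=(242,187,.04,.024,.07),wb=(320,228,.04,.024,.07),lamp=(427,257,.05,.01,.1),sw=(388,177,.05,.01,.05),o1=(282,203,.03,.008,.05),o2=(346,199,.03,.008,.05))
for k,(u,v,r,a,b) in seeds.items():
    w=T[v,u]; print(k,np.round(w*1000))
    for nm,W in(("T",T),("S",S)):
        P=near(W,w[0],w[1],r,a,b)
        if len(P)>4: print("  ",nm,len(P),rect(P),"zmax",np.round(np.percentile(P[:,2],[5,50,95])*1000,1))
for nm,W in(("T",T),("S",S)):
    P=near(W,.45,0,.3,-.02,.004); print(nm,"table z",np.median(P[:,2]))
E
```

```text
ct [652. -19.   9.]
   T 374 [653.6 -17.7 108.   96.7  88. ] zmax [ 6.2 11.1 14.9]
   S 630 [655.7 -17.4 114.1  96.2  87.9] zmax [ 6.2 10.6 14.9]
dish [513. 401.   1.]
   T 351 [509.5 398.7 130.  129.7  89.9] zmax [ 6.2 10.2 14.1]
   S 1121 [513.  399.8 131.3 131.9  42.8] zmax [ 6.2 11.5 14.5]
sq [ 524. -410.    5.]
   T 301 [ 515.7 -411.    98.    86.3   24.3] zmax [ 6.2 11.  15.2]
   S 289 [ 530.9 -404.6  102.1   91.8   25.3] zmax [ 6.2  9.6 15.5]
coil [ 443. -142.   56.]
   T 326 [ 446.5 -146.4   46.2   46.3   52. ] zmax [47.5 50.8 53.7]
   S 244 [ 448.6 -146.    50.3   47.6   48.4] zmax [41.3 51.3 54. ]
ca [444. 128.  37.]
   T 241 [441.4 129.7  24.7  63.8  72.5] zmax [32.5 35.9 38.8]
   S 340 [443.7 130.5  27.4  64.3  71.3] zmax [28.2 37.1 39.3]
cb [371. 264.  35.]
   T 266 [368.8 266.6  24.7  64.   73. ] zmax [31.1 35.7 38.2]
   S 472 [371.2 267.9  26.3  64.   73.7] zmax [28.7 36.9 39.2]
wa [589. 186.  52.]
   T 150 [590.2 190.3  35.   33.2  88.1] zmax [30.7 37.7 52.1]
   S 280 [592.5 194.2  35.5  33.8  10.7] zmax [25.1 37.7 52.5]
wb [465.  -8.  51.]
   T 153 [466.7  -7.5  34.   33.2  85. ] zmax [31.8 37.3 51.3]
   S 200 [469.3  -3.6  33.   31.6   2.7] zmax [25.3 38.1 52.3]
lamp [ 370. -268.   64.]
   T 421 [ 369.1 -276.8   58.2   52.4    4.7] zmax [12.1 16.7 70.3]
   S 351 [ 372.2 -277.4   54.4   59.2   74.7] zmax [12.7 28.4 70.3]
sw [ 591. -203.   30.]
   T 264 [ 593.3 -202.5   34.6   67.6   39.7] zmax [10.8 13.8 29.8]
   S 187 [ 597.5 -201.9   32.7   70.5   43. ] zmax [11.  15.5 30.6]
o1 [546.  87.  12.]
   T 91 [544.8  88.4  20.   33.9  73.7] zmax [ 9.4 12.9 23.9]
   S 131 [546.3  89.6  21.7  34.4  67.6] zmax [ 8.6 14.1 24.2]
o2 [541. -85.  25.]
   T 71 [543.  -86.8  24.8  24.8  66.6] zmax [ 8.6 11.2 23.7]
   S 74 [543.7 -85.4  25.3  26.3   3.2] zmax [ 9.2 12.8 25.5]
T table z 0.00033461039747673116
S table z 0.0018099407123130518
```

```bash
cat >> h.py <<'E'
def go(x,y,z,yaw,n=None,o=None):
    """rows to the TCP pose (mm, deg), in tool axes"""
    o=o or get_obs(); R=np.array(o["tcp_rot"]); p=np.array(o["position"])
    d=np.array([x,y,z])/1000-p; y0=np.arctan2(R[1,0],R[0,0]); t=(np.radians(yaw)-y0+np.pi)%(2*np.pi)-np.pi
    n=n or int(max(np.ceil(np.linalg.norm(d)/.041),np.ceil(abs(t)/.12),1)); rows=[]
    for i in range(n):
        a=y0+t*i/n; c,s=np.cos(a),np.sin(a); w=d/n
        rows.append([round(float(v),4) for v in (c*w[0]+s*w[1],s*w[0]-c*w[1],-w[2],-t/n)])
    print(n,rows)
E
python3 - <<'E'
from h import *
T=cloud("top",np.load("top0.npy")); S=cloud("side",np.load("side0.npy"))
for k,(x,y) in dict(wa=(.590,.190),wb=(.467,-.007)).items():
    for W in(T,S):
        P=near(W,x,y,.03,.044,.07); print(k,len(P),P.mean(0)*1000)
for n in("top","side"):
    p=cv2.imread(f"pics/{n}0.png"); hsv=cv2.cvtColor(p,cv2.COLOR_BGR2HSV); W=T if n=="top" else S
    m=((hsv[...,1]<70)&(np.hypot(W[...,0]-.522,W[...,1]+.408)<.075)).astype(np.uint8)
    k=cv2.connectedComponentsWithStats(m); i=1+np.argmax(k[2][1:,4]); v,u=np.where(k[1]==i)
    c=camera_info(n); r=np.stack([(u-c["cx"])/c["fx"],(v-c["cy"])/c["fy"],np.ones(len(u))],-1)@c["T"][:3,:3].T
    o=c["T"][:3,3]; print(n,len(u),u.min(),u.max(),v.min(),v.max(),rect(o+r*((.010-o[2])/r[:,2])[:,None]))
go(442,130,150,-17.5)
E
```

```text
wa 51 [591.05793137 190.30150582  50.07579066]
wa 75 [593.42952171 193.15948065  50.58672259]
wb 48 [466.90862787  -7.21986     49.98305087]
wb 50 [469.36587127  -5.12823442  50.5810982 ]
top 963 443 485 178 218 [ 522.6 -407.2   83.9   87.7   24.2]
side 388 320 353 134 150 [ 524.5 -405.7   87.3  101.    23.3]
17 [[0.0269, -0.0276, 0.009, 0.0418], [0.0257, -0.0287, 0.009, 0.0418], [0.0245, -0.0298, 0.009, 0.0418], [0.0232, -0.0308, 0.009, 0.0418], [0.0219, -0.0317, 0.009, 0.0418], [0.0206, -0.0326, 0.009, 0.0418], [0.0192, -0.0335, 0.009, 0.0418], [0.0178, -0.0342, 0.009, 0.0418], [0.0163, -0.0349, 0.009, 0.0418], [0.0149, -0.0356, 0.009, 0.0418], [0.0134, -0.0362, 0.009, 0.0418], [0.0118, -0.0367, 0.009, 0.0418], [0.0103, -0.0372, 0.009, 0.0418], [0.0087, -0.0376, 0.009, 0.0418], [0.0071, -0.0379, 0.009, 0.0418], [0.0056, -0.0382, 0.009, 0.0418], [0.004, -0.0384, 0.009, 0.0418]]
```

Call:
{"api": "apply_moves", "payload": {
  "plan": [
    [[0.027, -0.028, 0.006, 0.042], [0.026, -0.029, 0.006, 0.042], [0.024, -0.03, 0.006, 0.042], [0.023, -0.031, 0.006, 0.042], [0.022, -0.032, 0.006, 0.042]]
  ],
  "fingers": 0,
  "force": 50
}}

```text
time: 0.52
position: [0.2758, -0.2993, 0.2734]
tcp_rot: [[0.981, 0.192, -0.0], [0.192, -0.981, 0.0], [-0.0, -0.001, -1.0]]
force: [0.1, 0.5, -0.3]
width: 0.0853
gripper_force: 0.0
```

Call:
{"api": "apply_moves", "payload": {
  "plan": [
    [[0.021, -0.033, 0.008, 0.042], [0.019, -0.034, 0.008, 0.042], [0.018, -0.034, 0.008, 0.042], [0.016, -0.035, 0.008, 0.042], [0.015, -0.036, 0.008, 0.042]]
  ]
}}

```text
time: 0.93
position: [0.345, -0.1181, 0.2336]
tcp_rot: [[1.0, -0.017, 0.0], [-0.017, -1.0, -0.0], [0.0, 0.0, -1.0]]
force: [0.9, -0.1, -0.1]
width: 0.0854
gripper_force: 0.0
```

Call:
{"api": "apply_moves", "payload": {
  "plan": [
    [[0.013, -0.036, 0.012, 0.042], [0.012, -0.037, 0.012, 0.042], [0.01, -0.037, 0.012, 0.042], [0.009, -0.038, 0.012, 0.042], [0.007, -0.038, 0.012, 0.042]]
  ]
}}

```text
time: 1.35
position: [0.4143, 0.0626, 0.1733]
tcp_rot: [[0.975, -0.224, 0.0], [-0.224, -0.975, -0.0], [0.0, 0.0, -1.0]]
force: [1.6, -1.9, 0.4]
width: 0.0856
gripper_force: 0.0
```

```bash
python3 -c "
from h import *
go(442.5,130,150,-17.5)"
```

```text
2 [[0.0062, -0.036, 0.0116, 0.0397], [0.0047, -0.0362, 0.0116, 0.0397]]
```

Call:
{"api": "apply_moves", "payload": {
  "plan": [
    [[0.006, -0.036, 0.008, 0.04], [0.005, -0.036, 0.008, 0.04], [0, 0, 0.03, 0], [0, 0, 0.025, 0], [0, 0, 0.0, 0]]
  ]
}}

```text
time: 1.77
position: [0.4401, 0.1281, 0.0992]
tcp_rot: [[0.954, -0.298, -0.008], [-0.298, -0.954, -0.0], [-0.007, 0.003, -1.0]]
force: [-1.0, 0.1, -0.5]
width: 0.0856
gripper_force: 0.0
```

```bash
python3 -c "
from h import *
go(442.5,130,86,-17.5,3)
p,d=snapshot('side');cv2.imwrite('pics/g1.png',cv2.resize(p[150:330,250:490],None,fx=3,fy=3))"
```

```text
3 [[0.0006, -0.0009, 0.0044, 0.0008], [0.0006, -0.0009, 0.0044, 0.0008], [0.0006, -0.0009, 0.0044, 0.0008]]
```

View pics/g1.png

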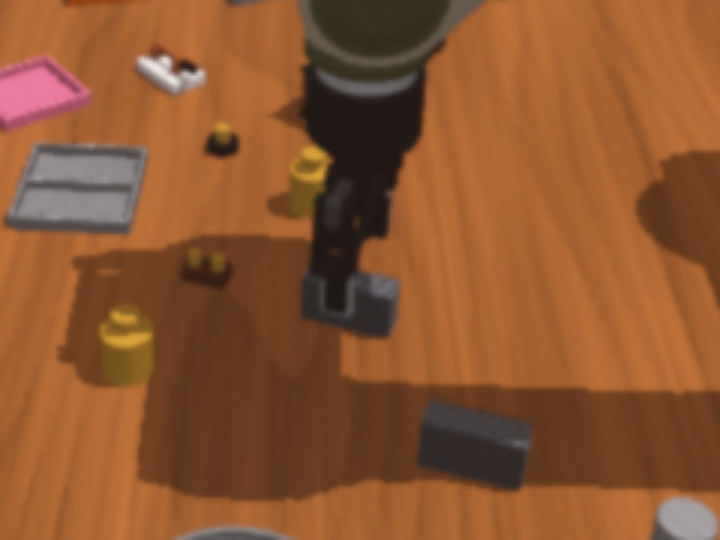

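The gripper is astride core a (crop (350,300)), so I'll lower a little and close.

Call:
{"api": "apply_moves", "payload": {
  "plan": [
    [[0.001, -0.001, 0.006, 0], [0, 0, 0.005, 0], [0, 0, 0, 0]]
  ]
}}

```text
time: 2.07
position: [0.4437, 0.128, 0.0922]
tcp_rot: [[0.954, -0.3, 0.001], [-0.3, -0.954, 0.0], [0.001, -0.0, -1.0]]
force: [-0.3, -0.1, -0.9]
width: 0.0851
gripper_force: 0.0
```

Call:
{"api": "apply_moves", "payload": {
  "plan": [
    [[0, 0, 0, 0], [0, 0, 0, 0], [0, 0, 0, 0], [0, 0, 0, 0], [0, 0, 0, 0]]
  ],
  "fingers": 255
}}

```text
time: 2.48
position: [0.4437, 0.1284, 0.0922]
tcp_rot: [[0.954, -0.3, 0.001], [-0.3, -0.954, 0.0], [0.001, -0.001, -1.0]]
force: [1.0, 4.6, 3.7]
width: 0.0257
gripper_force: 1.8
```

Call:
{"api": "apply_moves", "payload": {
  "plan": [
    [[0, 0, 0, 0], [0, 0, 0, 0], [0, 0, 0, 0], [0, 0, 0, 0], [0, 0, 0, 0]]
  ]
}}

```text
time: 2.9
position: [0.4437, 0.1283, 0.0924]
tcp_rot: [[0.954, -0.3, 0.001], [-0.3, -0.954, 0.0], [0.001, -0.0, -1.0]]
force: [-1.1, 0.2, 6.4]
width: 0.0229
gripper_force: 49.4
```

Call:
{"api": "apply_moves", "payload": {
  "plan": [
    [[0, 0, -0.01, 0], [0, 0, -0.025, 0], [0, 0, -0.035, 0], [0, 0, 0, 0]]
  ]
}}

```text
time: 3.23
position: [0.4453, 0.1285, 0.167]
tcp_rot: [[0.954, -0.299, 0.008], [-0.299, -0.954, 0.0], [0.008, -0.003, -1.0]]
force: [2.3, -0.1, -2.9]
width: 0.0227
gripper_force: 50.5
```

```bash
python3 -c "
from h import *
go(653.7,-43.5,150,-2,8)"
```

```text
8 [[0.0313, 0.0127, 0.0021, -0.0336], [0.0308, 0.0138, 0.0021, -0.0336], [0.0304, 0.0148, 0.0021, -0.0336], [0.0299, 0.0158, 0.0021, -0.0336], [0.0293, 0.0168, 0.0021, -0.0336], [0.0287, 0.0178, 0.0021, -0.0336], [0.0281, 0.0187, 0.0021, -0.0336], [0.0275, 0.0197, 0.0021, -0.0336]]
```

Call:
{"api": "apply_moves", "payload": {
  "plan": [
    [[0.031, 0.013, 0, -0.034], [0.031, 0.014, 0, -0.034], [0.03, 0.015, 0, -0.034], [0.03, 0.016, 0, -0.034], [0.029, 0.017, 0, -0.034]]
  ]
}}

```text
time: 3.65
position: [0.5734, 0.0188, 0.1611]
tcp_rot: [[0.991, -0.132, -0.002], [-0.132, -0.991, 0.0], [-0.002, -0.0, -1.0]]
force: [-0.2, 0.9, -4.9]
width: 0.0229
gripper_force: 50.5
```

Call:
{"api": "apply_moves", "payload": {
  "plan": [
    [[0.029, 0.018, 0, -0.034], [0.028, 0.019, 0, -0.034], [0.027, 0.019, 0, -0.034], [0, 0, 0.015, 0], [0, 0, 0, 0]]
  ]
}}

```text
time: 4.07
position: [0.6501, -0.0453, 0.143]
tcp_rot: [[0.999, -0.034, -0.006], [-0.034, -0.999, 0.001], [-0.006, -0.001, -1.0]]
force: [-0.7, 0.3, -5.1]
width: 0.0229
gripper_force: 50.3
```

```bash
python3 -c "
from h import *
go(653.7,-43.5,110,-2,3)
o=get_obs();print(o['position'],o['time'])
p,d=snapshot('side');cv2.imwrite('pics/p1.png',cv2.resize(p[130:280,200:400],None,fx=3,fy=3))"
```

```text
3 [[0.0012, -0.0006, 0.011, 0.0003], [0.0012, -0.0006, 0.011, 0.0003], [0.0012, -0.0006, 0.011, 0.0003]]
[ 0.65010811 -0.04528418  0.14304955] 4.0667
```

View pics/p1.png

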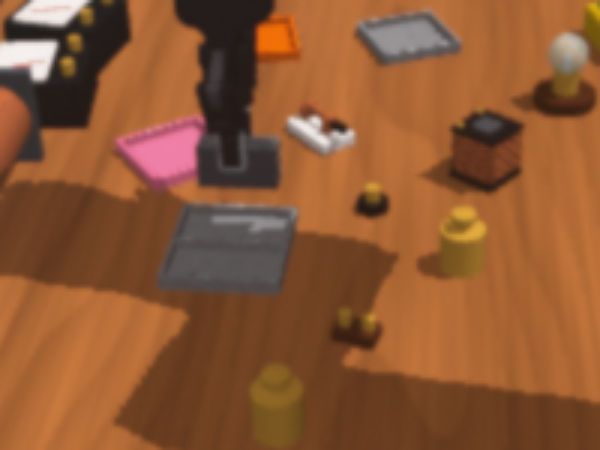

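Core a hangs level over the far bay (crop (238,160)), with the tray below it (230,248).

Call:
{"api": "apply_moves", "payload": {
  "plan": [
    [[0.002, -0.001, 0.016, 0], [0.001, 0, 0.016, 0], [0, 0, 0.007, 0], [0, 0, 0, 0], [0, 0, 0, 0]]
  ]
}}

```text
time: 4.53
position: [0.6537, -0.043, 0.1084]
tcp_rot: [[0.999, -0.032, -0.0], [-0.032, -0.999, 0.0], [-0.0, -0.0, -1.0]]
force: [1.3, -0.1, -4.1]
width: 0.0232
gripper_force: 50.4
```

Call:
{"api": "apply_moves", "payload": {
  "plan": [
    [[0, 0, 0.004, 0], [0, 0, 0.003, 0], [0, 0, 0.002, 0], [0, 0, 0.001, 0], [0, 0, 0, 0]]
  ]
}}

```text
time: 4.95
position: [0.6538, -0.0433, 0.0977]
tcp_rot: [[0.999, -0.032, -0.0], [-0.032, -0.999, 0.0], [-0.0, -0.0, -1.0]]
force: [-0.1, 0.7, -4.8]
width: 0.0228
gripper_force: 50.5
```

Call:
{"api": "apply_moves", "payload": {
  "plan": [
    [[0, 0, 0.001, 0], [0, 0, 0.001, 0], [0, 0, 0, 0]]
  ]
}}

```text
time: 5.2
position: [0.6538, -0.0434, 0.0958]
tcp_rot: [[0.999, -0.032, -0.0], [-0.032, -0.999, 0.0], [-0.0, -0.0, -1.0]]
force: [-0.5, 0.3, -4.4]
width: 0.0226
gripper_force: 50.5
```

Call:
{"api": "apply_moves", "payload": {
  "plan": [
    [[0, 0, 0.0007, 0], [0, 0, 0, 0], [0, 0, 0, 0]]
  ]
}}

```text
time: 5.45
position: [0.6539, -0.0434, 0.0955]
tcp_rot: [[0.999, -0.032, 0.0], [-0.032, -0.999, -0.0], [0.0, 0.0, -1.0]]
force: [-1.3, 0.3, -0.9]
width: 0.0224
gripper_force: 50.7
```

Call:
{"api": "apply_moves", "payload": {
  "plan": [
    [[0, 0, 0.0007, 0], [0, 0, 0, 0], [0, 0, 0, 0]]
  ]
}}

```text
time: 5.7
position: [0.6539, -0.0433, 0.0954]
tcp_rot: [[0.999, -0.032, 0.0], [-0.032, -0.999, -0.0], [0.0, 0.0, -1.0]]
force: [-4.6, 1.4, 6.2]
width: 0.0228
gripper_force: 51.6
```

Call:
{"api": "apply_moves", "payload": {
  "plan": [
    [[0, 0, 0, 0], [0, 0, 0, 0], [0, 0, 0, 0], [0, 0, -0.005, 0], [0, 0, -0.02, 0]]
  ],
  "fingers": 0
}}

```text
time: 6.12
position: [0.6528, -0.0432, 0.1171]
tcp_rot: [[0.999, -0.032, -0.005], [-0.032, -0.999, 0.001], [-0.005, -0.001, -1.0]]
force: [-0.1, 0.2, -0.3]
width: 0.0816
gripper_force: 0.0
```

Call:
{"api": "apply_moves", "payload": {
  "plan": [
    [[0, 0, -0.035, 0], [0, 0, -0.035, 0], [0, 0, 0, 0]]
  ]
}}

```text
time: 6.37
position: [0.656, -0.0438, 0.1976]
tcp_rot: [[0.999, -0.032, 0.012], [-0.032, -0.999, -0.003], [0.012, 0.003, -1.0]]
force: [0.1, -0.8, 1.7]
width: 0.0853
gripper_force: 0.0
```

```bash
python3 -c "
from h import *
go(370,267,160,-17)"
```

```text
11 [[-0.0269, -0.0274, 0.0034, 0.0241], [-0.0275, -0.0268, 0.0034, 0.0241], [-0.0282, -0.0261, 0.0034, 0.0241], [-0.0288, -0.0254, 0.0034, 0.0241], [-0.0294, -0.0247, 0.0034, 0.0241], [-0.03, -0.024, 0.0034, 0.0241], [-0.0306, -0.0233, 0.0034, 0.0241], [-0.0311, -0.0225, 0.0034, 0.0241], [-0.0316, -0.0218, 0.0034, 0.0241], [-0.0322, -0.021, 0.0034, 0.0241], [-0.0327, -0.0202, 0.0034, 0.0241]]
```

Call:
{"api": "apply_moves", "payload": {
  "plan": [
    [[-0.027, -0.027, 0.003, 0.024], [-0.028, -0.027, 0.003, 0.024], [-0.028, -0.026, 0.003, 0.024], [-0.029, -0.025, 0.003, 0.024], [-0.029, -0.025, 0.003, 0.024]]
  ]
}}

```text
time: 6.78
position: [0.5223, 0.0985, 0.1747]
tcp_rot: [[0.988, -0.153, 0.001], [-0.153, -0.988, 0.0], [0.001, -0.0, -1.0]]
force: [0.2, 1.1, 0.2]
width: 0.0854
gripper_force: 0.0
```

Call:
{"api": "apply_moves", "payload": {
  "plan": [
    [[-0.03, -0.024, 0.006, 0.024], [-0.031, -0.023, 0.006, 0.024], [-0.031, -0.023, 0.006, 0.024], [-0.032, -0.022, 0.006, 0.024], [-0.032, -0.021, 0.006, 0.024]]
  ]
}}

```text
time: 7.2
position: [0.392, 0.2405, 0.1447]
tcp_rot: [[0.963, -0.27, 0.001], [-0.27, -0.963, 0.0], [0.001, -0.001, -1.0]]
force: [-1.0, 0.3, 0.4]
width: 0.0852
gripper_force: 0.0
```

Call:
{"api": "apply_moves", "payload": {
  "plan": [
    [[-0.033, -0.02, 0.01, 0.024], [0, 0, 0.01, 0], [0, 0, 0, 0]]
  ]
}}

```text
time: 7.45
position: [0.3652, 0.2685, 0.1236]
tcp_rot: [[0.957, -0.289, -0.002], [-0.289, -0.957, -0.001], [-0.001, 0.001, -1.0]]
force: [-0.1, 0.5, -0.4]
width: 0.0853
gripper_force: 0.0
```

```bash
python3 - <<'E'
from h import *
go(370,267,86,-17,4)
p,d=snapshot("top"); cv2.imwrite("pics/t2.png",cv2.resize(p[120:280,200:400],None,fx=3,fy=3))
T=cloud("top",d); P=near(T,.654,-.044,.045,.03,.05); print(len(P),rect(P),np.median(P[:,2]))
E
```

```text
4 [[0.0012, 0.0, 0.0094, 0.001], [0.0012, 0.0, 0.0094, 0.001], [0.0012, 0.0, 0.0094, 0.001], [0.0012, 0.0, 0.0094, 0.001]]
214 [651.3 -43.8  24.   64.8  88.1] 0.03932482857697556
```

View pics/t2.png

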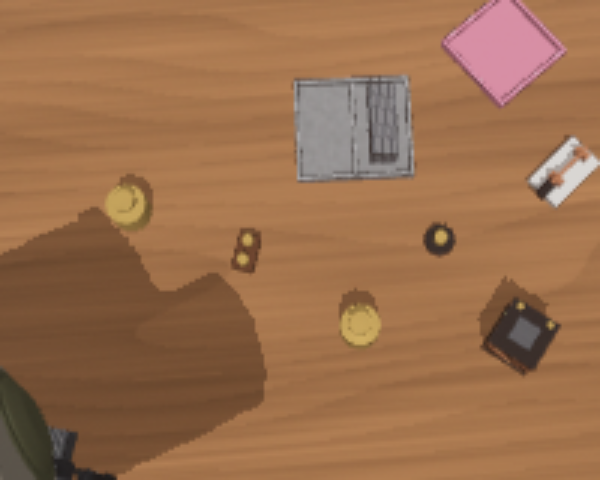

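Core a stands flat in the right-hand bay (crop (383,120)), with its top at 39 mm. Now core b.

Call:
{"api": "apply_moves", "payload": {
  "plan": [
    [[0.002, 0, 0.012, 0.002], [0.001, 0, 0.012, 0.002], [0.001, 0, 0.006, 0], [0, 0, 0.002, 0], [0, 0, 0, 0]]
  ]
}}

```text
time: 7.92
position: [0.3712, 0.2659, 0.0927]
tcp_rot: [[0.955, -0.297, 0.0], [-0.297, -0.955, -0.0], [0.0, -0.0, -1.0]]
force: [-1.1, -0.4, 0.3]
width: 0.0853
gripper_force: 0.0
```

Call:
{"api": "apply_moves", "payload": {
  "plan": [
    [[0, 0, 0, 0], [0, 0, 0, 0], [0, 0, 0, 0], [0, 0, 0, 0], [0, 0, 0, 0]]
  ],
  "fingers": 255
}}

```text
time: 8.33
position: [0.3708, 0.2665, 0.0928]
tcp_rot: [[0.955, -0.296, 0.001], [-0.296, -0.955, 0.0], [0.001, -0.001, -1.0]]
force: [0.9, 4.0, 2.2]
width: 0.0252
gripper_force: 1.0
```

Call:
{"api": "apply_moves", "payload": {
  "plan": [
    [[0, 0, 0, 0], [0, 0, 0, 0], [0, 0, 0, 0], [0, 0, 0, 0]]
  ]
}}

```text
time: 8.67
position: [0.3708, 0.2665, 0.093]
tcp_rot: [[0.955, -0.296, 0.001], [-0.296, -0.955, 0.0], [0.001, -0.0, -1.0]]
force: [-0.7, 0.0, 6.5]
width: 0.0228
gripper_force: 49.1
```

Call:
{"api": "apply_moves", "payload": {
  "plan": [
    [[0, 0, -0.01, 0], [0, 0, -0.03, 0], [0, 0, -0.04, 0], [0, 0, 0, 0]]
  ]
}}

```text
time: 9.0
position: [0.3725, 0.2673, 0.1785]
tcp_rot: [[0.955, -0.295, 0.009], [-0.295, -0.955, 0.004], [0.008, -0.006, -1.0]]
force: [2.2, 0.4, -2.5]
width: 0.0228
gripper_force: 50.3
```

```bash
python3 -c "
from h import *
go(655,8.7,170,-2)"
```

```text
10 [[0.0346, 0.0164, 0.0009, -0.0265], [0.0342, 0.0173, 0.0009, -0.0265], [0.0337, 0.0182, 0.0009, -0.0265], [0.0332, 0.0191, 0.0009, -0.0265], [0.0327, 0.0199, 0.0009, -0.0265], [0.0322, 0.0208, 0.0009, -0.0265], [0.0316, 0.0216, 0.0009, -0.0265], [0.031, 0.0225, 0.0009, -0.0265], [0.0304, 0.0233, 0.0009, -0.0265], [0.0298, 0.0241, 0.0009, -0.0265]]
```

Call:
{"api": "apply_moves", "payload": {
  "plan": [
    [[0.035, 0.016, 0, -0.026], [0.034, 0.017, 0, -0.026], [0.034, 0.018, 0, -0.026], [0.033, 0.019, 0, -0.026], [0.033, 0.02, 0, -0.026]]
  ]
}}

```text
time: 9.42
position: [0.5132, 0.1361, 0.1724]
tcp_rot: [[0.986, -0.168, -0.001], [-0.168, -0.986, 0.0], [-0.001, 0.0, -1.0]]
force: [1.0, 0.2, -3.6]
width: 0.0227
gripper_force: 50.2
```

Call:
{"api": "apply_moves", "payload": {
  "plan": [
    [[0.032, 0.021, 0, -0.027], [0.032, 0.022, 0, -0.027], [0.031, 0.022, 0, -0.027], [0.03, 0.023, 0, -0.027], [0.03, 0.024, 0, -0.027]]
  ]
}}

```text
time: 9.83
position: [0.6542, 0.0068, 0.1722]
tcp_rot: [[0.999, -0.034, -0.001], [-0.034, -0.999, 0.0], [-0.001, -0.0, -1.0]]
force: [0.7, 1.2, -3.4]
width: 0.0227
gripper_force: 50.2
```

Call:
{"api": "apply_moves", "payload": {
  "plan": [
    [[0, 0, 0.025, 0], [0, 0, 0.015, 0], [0, 0, 0, 0]]
  ]
}}

```text
time: 10.08
position: [0.6518, 0.008, 0.1282]
tcp_rot: [[0.999, -0.036, -0.008], [-0.036, -0.999, 0.001], [-0.008, -0.001, -1.0]]
force: [-1.1, 0.1, -3.8]
width: 0.0227
gripper_force: 50.1
```

```bash
python3 -c "
from h import *
go(655,8.7,103,-2,3)"
```

```text
3 [[0.001, -0.0003, 0.0084, -0.0004], [0.001, -0.0003, 0.0084, -0.0004], [0.001, -0.0003, 0.0084, -0.0004]]
```

Call:
{"api": "apply_moves", "payload": {
  "plan": [
    [[0, 0, 0.012, 0], [0, 0, 0.01, 0], [0, 0, 0.005, 0], [0, 0, 0.002, 0], [0, 0, 0, 0]]
  ]
}}

```text
time: 10.5
position: [0.6534, 0.0084, 0.1034]
tcp_rot: [[0.999, -0.035, -0.0], [-0.035, -0.999, 0.0], [-0.0, -0.0, -1.0]]
force: [-0.5, 0.4, -3.7]
width: 0.0227
gripper_force: 50.2
```

Call:
{"api": "apply_moves", "payload": {
  "plan": [
    [[0, 0, 0.003, 0], [0, 0, 0.002, 0], [0, 0, 0.001, 0], [0, 0, 0, 0]]
  ]
}}

```text
time: 10.83
position: [0.6534, 0.0082, 0.0974]
tcp_rot: [[0.999, -0.035, -0.0], [-0.035, -0.999, 0.0], [-0.0, -0.0, -1.0]]
force: [1.7, 0.5, -3.4]
width: 0.0225
gripper_force: 50.2
```

Call:
{"api": "apply_moves", "payload": {
  "plan": [
    [[0, 0, 0.0008, 0], [0, 0, 0, 0], [0, 0, 0, 0]]
  ]
}}

```text
time: 11.08
position: [0.6535, 0.0082, 0.0968]
tcp_rot: [[0.999, -0.035, 0.0], [-0.035, -0.999, 0.0], [0.0, -0.0, -1.0]]
force: [0.6, -0.1, -2.9]
width: 0.0227
gripper_force: 50.2
```

Call:
{"api": "apply_moves", "payload": {
  "plan": [
    [[0, 0, 0.0007, 0], [0, 0, 0, 0], [0, 0, 0, 0]]
  ]
}}

```text
time: 11.33
position: [0.6536, 0.0082, 0.0961]
tcp_rot: [[0.999, -0.035, 0.0], [-0.035, -0.999, -0.0], [0.0, 0.0, -1.0]]
force: [0.4, -0.5, -2.1]
width: 0.0229
gripper_force: 50.2
```

Call:
{"api": "apply_moves", "payload": {
  "plan": [
    [[0, 0, 0.0006, 0], [0, 0, 0, 0], [0, 0, 0, 0]]
  ]
}}

```text
time: 11.58
position: [0.6536, 0.0082, 0.096]
tcp_rot: [[0.999, -0.035, 0.0], [-0.035, -0.999, -0.0], [0.001, 0.0, -1.0]]
force: [-3.9, 0.6, 4.5]
width: 0.0225
gripper_force: 51.1
```

Call:
{"api": "apply_moves", "payload": {
  "plan": [
    [[0, 0, 0, 0], [0, 0, 0, 0], [0, 0, 0, 0], [0, 0, 0, 0]]
  ],
  "fingers": 145
}}

```text
time: 11.92
position: [0.6535, 0.0082, 0.0953]
tcp_rot: [[0.999, -0.035, 0.0], [-0.035, -0.999, 0.0], [0.0, -0.0, -1.0]]
force: [-1.5, -0.6, 0.5]
width: 0.0365
gripper_force: 0.0
```

Call:
{"api": "apply_moves", "payload": {
  "plan": [
    [[0, 0, -0.005, 0], [0, 0, -0.02, 0], [0, 0, -0.035, 0], [0, 0, -0.035, 0], [0, 0, 0, 0]]
  ]
}}

```text
time: 12.33
position: [0.6556, 0.008, 0.1984]
tcp_rot: [[0.999, -0.035, 0.012], [-0.035, -0.999, -0.002], [0.012, 0.002, -1.0]]
force: [0.6, -0.2, 0.1]
width: 0.037
gripper_force: 0.0
```

```bash
python3 -c "
from h import *
go(592,191.5,165,5)"
```

```text
5 [[-0.014, -0.0362, 0.0067, -0.0245], [-0.0131, -0.0366, 0.0067, -0.0245], [-0.0122, -0.0369, 0.0067, -0.0245], [-0.0113, -0.0372, 0.0067, -0.0245], [-0.0104, -0.0374, 0.0067, -0.0245]]
```

Call:
{"api": "apply_moves", "payload": {
  "plan": [
    [[-0.014, -0.036, 0.006, -0.024], [-0.013, -0.037, 0.006, -0.024], [-0.012, -0.037, 0.006, -0.024], [-0.011, -0.037, 0.006, -0.024], [-0.01, -0.037, 0.006, -0.024]]
  ],
  "fingers": 0
}}

```text
time: 12.75
position: [0.5903, 0.1932, 0.1605]
tcp_rot: [[0.996, 0.086, 0.001], [0.086, -0.996, 0.0], [0.001, -0.0, -1.0]]
force: [0.8, 0.2, -0.8]
width: 0.0856
gripper_force: 0.0
```

Call:
{"api": "apply_moves", "payload": {
  "plan": [
    [[0, 0, 0, 0], [0, 0, 0, 0], [0, 0, 0, 0]]
  ]
}}

```text
time: 13.0
position: [0.5915, 0.1911, 0.1608]
tcp_rot: [[0.996, 0.085, 0.001], [0.085, -0.996, -0.0], [0.001, 0.0, -1.0]]
force: [0.5, -1.2, 0.3]
width: 0.0853
gripper_force: 0.0
```

```bash
python3 - <<'E'
from h import *
go(592,191.5,86,5,5)
p,d=snapshot("top"); T=cloud("top",d); P=near(T,.655,.008,.045,.03,.05); print(len(P),rect(P),np.median(P[:,2]))
P=near(T,.654,-.044,.03,.03,.05);print(rect(P))
E
```

```text
5 [[0.0001, -0.0001, 0.015, -0.0005], [0.0001, -0.0001, 0.015, -0.0005], [0.0001, -0.0001, 0.015, -0.0005], [0.0001, -0.0001, 0.015, -0.0005], [0.0001, -0.0001, 0.015, -0.0005]]
231 [648.8  -7.9  54.2  63.6  85.8] 0.03934528607245369
[654.2 -43.9  24.1  57.3  88.1]
```

Call:
{"api": "apply_moves", "payload": {
  "plan": [
    [[0, 0, 0.025, 0], [0, 0, 0.025, 0], [0, 0, 0.018, 0], [0, 0, 0.008, 0], [0, 0, 0, 0]]
  ]
}}

```text
time: 13.47
position: [0.591, 0.1903, 0.0829]
tcp_rot: [[0.997, 0.083, -0.003], [0.083, -0.997, -0.0], [-0.003, 0.0, -1.0]]
force: [0.7, -0.2, -0.1]
width: 0.0854
gripper_force: 0.0
```

Call:
{"api": "apply_moves", "payload": {
  "plan": [
    [[0, 0, 0, 0], [0, 0, 0, 0], [0, 0, 0, 0], [0, 0, 0, 0], [0, 0, 0, 0]]
  ],
  "fingers": 255
}}

```text
time: 13.88
position: [0.5916, 0.1917, 0.0857]
tcp_rot: [[0.996, 0.085, 0.002], [0.085, -0.996, 0.0], [0.002, -0.0, -1.0]]
force: [-0.8, 1.3, 6.2]
width: 0.0343
gripper_force: 50.2
```

Call:
{"api": "apply_moves", "payload": {
  "plan": [
    [[0, 0, 0, 0], [0, 0, 0, 0], [0, 0, 0, 0]]
  ]
}}

```text
time: 14.13
position: [0.5916, 0.1917, 0.0856]
tcp_rot: [[0.996, 0.085, 0.002], [0.085, -0.996, 0.0], [0.002, -0.0, -1.0]]
force: [-1.7, -0.1, 6.4]
width: 0.0344
gripper_force: 50.3
```

Call:
{"api": "apply_moves", "payload": {
  "plan": [
    [[0, 0, -0.01, 0], [0, 0, -0.03, 0], [0, 0, -0.04, 0], [0, 0, 0, 0]]
  ]
}}

```text
time: 14.47
position: [0.5934, 0.192, 0.1723]
tcp_rot: [[0.996, 0.085, 0.012], [0.085, -0.996, 0.001], [0.012, -0.0, -1.0]]
force: [0.5, 0.5, -1.7]
width: 0.0343
gripper_force: 50.7
```

```bash
python3 -c "
from h import *
go(538,401.6,150,5)"
```

```text
6 [[-0.0062, -0.0356, 0.0037, -0.0004], [-0.0062, -0.0356, 0.0037, -0.0004], [-0.0062, -0.0356, 0.0037, -0.0004], [-0.0062, -0.0356, 0.0037, -0.0004], [-0.0062, -0.0356, 0.0037, -0.0004], [-0.0062, -0.0356, 0.0037, -0.0004]]
```

Call:
{"api": "apply_moves", "payload": {
  "plan": [
    [[-0.006, -0.036, 0, 0], [-0.006, -0.036, 0, 0], [-0.006, -0.036, 0, 0], [-0.006, -0.036, 0, 0], [-0.006, -0.036, 0, 0]]
  ]
}}

```text
time: 14.88
position: [0.5452, 0.3699, 0.1648]
tcp_rot: [[0.996, 0.085, -0.0], [0.085, -0.996, -0.0], [-0.0, 0.0, -1.0]]
force: [0.7, -0.2, -2.5]
width: 0.0345
gripper_force: 50.7
```

Call:
{"api": "apply_moves", "payload": {
  "plan": [
    [[-0.006, -0.035, 0.005, 0], [0, 0, 0.025, 0], [0, 0, 0.015, 0], [0, 0, 0, 0], [0, 0, 0, 0]]
  ]
}}

```text
time: 15.3
position: [0.5369, 0.4026, 0.1192]
tcp_rot: [[0.996, 0.085, -0.001], [0.085, -0.996, -0.001], [-0.001, 0.001, -1.0]]
force: [0.1, 0.3, -2.0]
width: 0.0337
gripper_force: 50.9
```

```bash
python3 -c "
from h import *
go(538,401.6,95,5,3)
p,d=snapshot('side');cv2.imwrite('pics/w1.png',cv2.resize(p[200:400,220:440],None,fx=2.5,fy=2.5))"
```

```text
3 [[0.0004, 0.0004, 0.0081, -0.0008], [0.0004, 0.0004, 0.0081, -0.0008], [0.0004, 0.0004, 0.0081, -0.0008]]
```

View pics/w1.png

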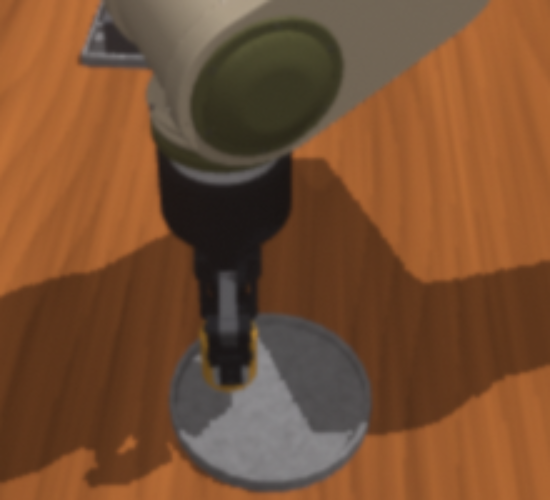

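The weight hangs upright at crop (230,355) over the dish's far side.

Call:
{"api": "apply_moves", "payload": {
  "plan": [
    [[0, 0, 0.012, 0], [0, 0, 0.008, 0], [0, 0, 0.004, 0], [0, 0, 0.002, 0], [0, 0, 0, 0]]
  ]
}}

```text
time: 15.77
position: [0.537, 0.4026, 0.0928]
tcp_rot: [[0.996, 0.084, -0.001], [0.084, -0.996, -0.0], [-0.001, 0.0, -1.0]]
force: [-0.3, 0.4, -2.3]
width: 0.034
gripper_force: 50.9
```

Call:
{"api": "apply_moves", "payload": {
  "plan": [
    [[0, 0, 0.001, 0], [0, 0, 0.001, 0], [0, 0, 0, 0], [0, 0, 0, 0]]
  ]
}}

```text
time: 16.1
position: [0.5371, 0.4028, 0.0916]
tcp_rot: [[0.996, 0.085, 0.0], [0.085, -0.996, 0.0], [0.0, -0.0, -1.0]]
force: [0.5, -0.3, -2.5]
width: 0.0339
gripper_force: 50.9
```

Call:
{"api": "apply_moves", "payload": {
  "plan": [
    [[0, 0, 0.0007, 0], [0, 0, 0, 0], [0, 0, 0, 0]]
  ]
}}

```text
time: 16.35
position: [0.537, 0.4027, 0.0907]
tcp_rot: [[0.996, 0.085, 0.0], [0.085, -0.996, 0.0], [0.0, -0.0, -1.0]]
force: [-0.5, -0.5, -2.9]
width: 0.0342
gripper_force: 50.9
```

Contact is expected at about z = 88.5 mm.

Call:
{"api": "apply_moves", "payload": {
  "plan": [
    [[0, 0, 0.0008, 0], [0, 0, 0.0008, 0], [0, 0, 0, 0], [0, 0, 0, 0]]
  ]
}}

```text
time: 16.68
position: [0.537, 0.4027, 0.089]
tcp_rot: [[0.996, 0.085, -0.0], [0.085, -0.996, -0.0], [-0.0, 0.0, -1.0]]
force: [-0.2, 0.5, -2.7]
width: 0.0342
gripper_force: 50.9
```

Call:
{"api": "apply_moves", "payload": {
  "plan": [
    [[0, 0, 0.0006, 0], [0, 0, 0, 0], [0, 0, 0, 0]]
  ]
}}

```text
time: 16.93
position: [0.5371, 0.4028, 0.0887]
tcp_rot: [[0.996, 0.085, 0.0], [0.085, -0.996, 0.0], [0.0, -0.0, -1.0]]
force: [-1.4, -0.1, -0.0]
width: 0.0344
gripper_force: 51.0
```

Call:
{"api": "apply_moves", "payload": {
  "plan": [
    [[0, 0, 0.0005, 0], [0, 0, 0, 0], [0, 0, 0, 0]]
  ]
}}

```text
time: 17.18
position: [0.5371, 0.4028, 0.0886]
tcp_rot: [[0.996, 0.085, 0.0], [0.085, -0.996, 0.0], [0.0, -0.0, -1.0]]
force: [-1.6, -0.6, 5.7]
width: 0.0342
gripper_force: 51.6
```

Call:
{"api": "apply_moves", "payload": {
  "plan": [
    [[0, 0, 0, 0], [0, 0, 0, 0], [0, 0, 0, 0]]
  ],
  "fingers": 80
}}

```text
time: 17.43
position: [0.5371, 0.4027, 0.0879]
tcp_rot: [[0.996, 0.085, 0.0], [0.085, -0.996, 0.0], [0.0, -0.0, -1.0]]
force: [-0.0, 1.5, 0.6]
width: 0.0585
gripper_force: 0.0
```

Call:
{"api": "apply_moves", "payload": {
  "plan": [
    [[0, 0, -0.01, 0], [0, 0, -0.025, 0], [0, 0, -0.035, 0], [0, 0, -0.035, 0], [0, 0, 0, 0]]
  ]
}}

```text
time: 17.85
position: [0.5389, 0.4038, 0.2017]
tcp_rot: [[0.996, 0.085, 0.012], [0.085, -0.996, 0.006], [0.012, -0.005, -1.0]]
force: [0.8, 0.4, 1.0]
width: 0.0587
gripper_force: 0.0
```

```bash
python3 -c "
from h import *
go(468,-6.2,165,5)"
```

```text
11 [[-0.0096, 0.0366, 0.0033, -0.0002], [-0.0096, 0.0366, 0.0033, -0.0002], [-0.0096, 0.0366, 0.0033, -0.0002], [-0.0096, 0.0366, 0.0033, -0.0002], [-0.0096, 0.0366, 0.0033, -0.0002], [-0.0096, 0.0366, 0.0033, -0.0002], [-0.0096, 0.0366, 0.0033, -0.0002], [-0.0096, 0.0366, 0.0033, -0.0002], [-0.0096, 0.0366, 0.0033, -0.0002], [-0.0097, 0.0366, 0.0033, -0.0002], [-0.0097, 0.0366, 0.0033, -0.0002]]
```

Call:
{"api": "apply_moves", "payload": {
  "plan": [
    [[-0.0096, 0.0366, 0.003, 0], [-0.0096, 0.0366, 0.003, 0], [-0.0096, 0.0366, 0.003, 0], [-0.0096, 0.0366, 0.003, 0], [-0.0096, 0.0366, 0.003, 0]]
  ],
  "fingers": 0
}}

```text
time: 18.27
position: [0.5042, 0.2148, 0.1785]
tcp_rot: [[0.996, 0.085, 0.001], [0.085, -0.996, 0.0], [0.001, -0.0, -1.0]]
force: [-0.2, -0.1, -0.1]
width: 0.0853
gripper_force: 0.0
```

Call:
{"api": "apply_moves", "payload": {
  "plan": [
    [[-0.0096, 0.0366, 0.003, 0], [-0.0096, 0.0366, 0.003, 0], [-0.0096, 0.0366, 0.003, 0], [-0.0096, 0.0366, 0.003, 0], [-0.0096, 0.0366, 0.003, 0]]
  ]
}}

```text
time: 18.68
position: [0.472, 0.0283, 0.1636]
tcp_rot: [[0.996, 0.085, 0.001], [0.085, -0.996, -0.0], [0.001, 0.0, -1.0]]
force: [0.3, -0.2, -0.4]
width: 0.0854
gripper_force: 0.0
```

Call:
{"api": "apply_moves", "payload": {
  "plan": [
    [[-0.01, 0.0366, 0.003, 0], [0, 0, 0, 0], [0, 0, 0, 0]]
  ]
}}

```text
time: 18.93
position: [0.4656, -0.0089, 0.1605]
tcp_rot: [[0.997, 0.081, 0.001], [0.081, -0.997, -0.0], [0.001, 0.0, -1.0]]
force: [0.6, -0.8, 0.1]
width: 0.0855
gripper_force: 0.0
```

```bash
python3 - <<'E'
from h import *
go(468,-6.2,84,5,5)
for n in("top","side"):
    p,d=snapshot(n); W=cloud(n,d); P=near(W,.537,.403,.05,.044,.06); print(len(P),P.mean(0)*1000)
E
```

```text
5 [[0.0005, -0.0005, 0.0153, -0.0012], [0.0005, -0.0005, 0.0153, -0.0012], [0.0005, -0.0005, 0.0153, -0.0012], [0.0005, -0.0005, 0.0153, -0.0012], [0.0005, -0.0005, 0.0153, -0.0012]]
53 [536.34117195 400.36024515  52.80907374]
130 [539.03206922 403.3452205   53.4327644 ]
```

Weight a stands upright in the dish, with its knob at the expected height. Next, grasp weight b.

Call:
{"api": "apply_moves", "payload": {
  "plan": [
    [[0.002, -0.003, 0.024, 0], [0, 0, 0.025, 0], [0, 0, 0.018, 0], [0, 0, 0.008, 0], [0, 0, 0, 0]]
  ]
}}

```text
time: 19.45
position: [0.4668, -0.0031, 0.0839]
tcp_rot: [[0.996, 0.086, -0.003], [0.086, -0.996, 0.001], [-0.002, -0.001, -1.0]]
force: [0.7, -0.0, 0.2]
width: 0.0853
gripper_force: 0.0
```

Call:
{"api": "apply_moves", "payload": {
  "plan": [
    [[0, 0, 0, 0], [0, 0, 0, 0], [0, 0, 0, 0], [0, 0, 0, 0], [0, 0, 0, 0]]
  ],
  "fingers": 255
}}

```text
time: 19.87
position: [0.4678, -0.0045, 0.0862]
tcp_rot: [[0.996, 0.085, 0.002], [0.085, -0.996, -0.001], [0.002, 0.001, -1.0]]
force: [-2.4, -0.8, 7.6]
width: 0.0346
gripper_force: 49.0
```

Call:
{"api": "apply_moves", "payload": {
  "plan": [
    [[0, 0, 0, 0], [0, 0, 0, 0], [0, 0, 0, 0]]
  ]
}}

```text
time: 20.12
position: [0.4678, -0.0045, 0.0862]
tcp_rot: [[0.996, 0.085, 0.002], [0.085, -0.996, -0.001], [0.002, 0.001, -1.0]]
force: [-2.2, -0.4, 9.4]
width: 0.0344
gripper_force: 49.1
```

Call:
{"api": "apply_moves", "payload": {
  "plan": [
    [[0, 0, -0.01, 0], [0, 0, -0.03, 0], [0, 0, -0.04, 0], [0, 0, 0, 0]]
  ]
}}

```text
time: 20.45
position: [0.4694, -0.0047, 0.1713]
tcp_rot: [[0.996, 0.085, 0.01], [0.085, -0.996, -0.003], [0.01, 0.003, -1.0]]
force: [1.8, -0.7, -0.7]
width: 0.0345
gripper_force: 51.2
```

```bash
python3 -c "
from h import *
go(484,398,165,5)"
```

```text
10 [[0.0049, -0.04, 0.0006, -0.0002], [0.0049, -0.04, 0.0006, -0.0002], [0.0049, -0.04, 0.0006, -0.0002], [0.0049, -0.04, 0.0006, -0.0002], [0.0049, -0.04, 0.0006, -0.0002], [0.0049, -0.04, 0.0006, -0.0002], [0.0049, -0.04, 0.0006, -0.0002], [0.0049, -0.04, 0.0006, -0.0002], [0.0049, -0.04, 0.0006, -0.0002], [0.0049, -0.04, 0.0006, -0.0002]]
```

Call:
{"api": "apply_moves", "payload": {
  "plan": [
    [[0.005, -0.04, 0, 0], [0.005, -0.04, 0, 0], [0.005, -0.04, 0, 0], [0.005, -0.04, 0, 0], [0.005, -0.04, 0, 0]]
  ]
}}

```text
time: 20.87
position: [0.4746, 0.1991, 0.165]
tcp_rot: [[0.996, 0.084, -0.0], [0.084, -0.996, -0.0], [-0.0, -0.0, -1.0]]
force: [0.9, -1.5, -3.5]
width: 0.0342
gripper_force: 51.3
```

Call:
{"api": "apply_moves", "payload": {
  "plan": [
    [[0.005, -0.04, 0, 0], [0.005, -0.04, 0, 0], [0.005, -0.04, 0, 0], [0.005, -0.04, 0, 0], [0.005, -0.04, 0, 0]]
  ]
}}

```text
time: 21.28
position: [0.4824, 0.4005, 0.1647]
tcp_rot: [[0.996, 0.085, -0.001], [0.085, -0.996, -0.0], [-0.001, 0.0, -1.0]]
force: [0.3, -0.6, -3.7]
width: 0.0344
gripper_force: 51.3
```

Call:
{"api": "apply_moves", "payload": {
  "plan": [
    [[0, 0, 0.02, 0], [0, 0, 0.025, 0], [0, 0, 0.01, 0], [0, 0, 0, 0], [0, 0, 0, 0]]
  ]
}}

```text
time: 21.7
position: [0.4833, 0.3982, 0.1102]
tcp_rot: [[0.996, 0.084, -0.001], [0.084, -0.996, -0.0], [-0.001, 0.0, -1.0]]
force: [-0.6, -0.7, -3.3]
width: 0.0341
gripper_force: 51.5
```

```bash
python3 -c "
from h import *
go(484,398,93,5,3)"
```

```text
3 [[0.0002, 0.0001, 0.0057, -0.001], [0.0002, 0.0001, 0.0057, -0.001], [0.0002, 0.0001, 0.0057, -0.001]]
```

Call:
{"api": "apply_moves", "payload": {
  "plan": [
    [[0, 0, 0.009, 0], [0, 0, 0.005, 0], [0, 0, 0.003, 0], [0, 0, 0.001, 0], [0, 0, 0, 0]]
  ]
}}

```text
time: 22.12
position: [0.4832, 0.3985, 0.0919]
tcp_rot: [[0.996, 0.085, -0.0], [0.085, -0.996, -0.0], [-0.0, 0.0, -1.0]]
force: [-0.5, -0.3, -3.1]
width: 0.0342
gripper_force: 51.5
```

Call:
{"api": "apply_moves", "payload": {
  "plan": [
    [[0, 0, 0.0008, 0], [0, 0, 0.0008, 0], [0, 0, 0, 0], [0, 0, 0, 0]]
  ]
}}

```text
time: 22.45
position: [0.4832, 0.3986, 0.0905]
tcp_rot: [[0.996, 0.085, 0.0], [0.085, -0.996, 0.0], [0.0, -0.0, -1.0]]
force: [0.5, 0.7, -2.6]
width: 0.0343
gripper_force: 51.5
```

Call:
{"api": "apply_moves", "payload": {
  "plan": [
    [[0, 0, 0.0006, 0], [0, 0, 0, 0], [0, 0, 0, 0]]
  ]
}}

```text
time: 22.7
position: [0.4832, 0.3986, 0.0898]
tcp_rot: [[0.996, 0.085, -0.0], [0.085, -0.996, 0.0], [-0.0, -0.0, -1.0]]
force: [0.1, 0.5, -3.1]
width: 0.0344
gripper_force: 51.5
```

Call:
{"api": "apply_moves", "payload": {
  "plan": [
    [[0, 0, 0.0006, 0], [0, 0, 0, 0], [0, 0, 0, 0]]
  ]
}}

```text
time: 22.95
position: [0.4832, 0.3986, 0.0894]
tcp_rot: [[0.996, 0.085, 0.0], [0.085, -0.996, 0.0], [0.0, -0.0, -1.0]]
force: [-0.2, -0.1, -1.9]
width: 0.0342
gripper_force: 51.7
```

Call:
{"api": "apply_moves", "payload": {
  "plan": [
    [[0, 0, 0.0005, 0], [0, 0, 0, 0], [0, 0, 0, 0]]
  ]
}}

```text
time: 23.2
position: [0.4833, 0.3986, 0.0893]
tcp_rot: [[0.996, 0.085, 0.0], [0.085, -0.996, 0.0], [0.0, -0.0, -1.0]]
force: [-2.4, -2.1, 5.4]
width: 0.0344
gripper_force: 52.3
```

Call:
{"api": "apply_moves", "payload": {
  "plan": [
    [[0, 0, 0, 0], [0, 0, 0, 0], [0, 0, 0, 0]]
  ],
  "fingers": 80
}}

```text
time: 23.45
position: [0.4833, 0.3986, 0.0886]
tcp_rot: [[0.996, 0.085, 0.0], [0.085, -0.996, 0.0], [0.0, -0.0, -1.0]]
force: [-1.5, 0.6, 0.9]
width: 0.0588
gripper_force: 0.0
```

Call:
{"api": "apply_moves", "payload": {
  "plan": [
    [[0, 0, -0.01, 0], [0, 0, -0.025, 0], [0, 0, -0.035, 0], [0, 0, -0.035, 0], [0, 0, 0, 0]]
  ]
}}

```text
time: 23.87
position: [0.4851, 0.3997, 0.2018]
tcp_rot: [[0.996, 0.085, 0.011], [0.085, -0.996, 0.006], [0.011, -0.005, -1.0]]
force: [0.5, 0.8, 1.5]
width: 0.0585
gripper_force: 0.0
```

```bash
python3 - <<'E'
from h import *
go(447.5,-146.2,165,50,14)
T=cloud("top",np.load("top0.npy")); c=camera_info("top")
P=near(T,.447,-.146,.05,.044,.06); print(rect(P),P.mean(0))
E
```

```text
14 [[-0.006, 0.0386, 0.0026, -0.0563], [-0.0081, 0.0382, 0.0026, -0.0563], [-0.0103, 0.0377, 0.0026, -0.0563], [-0.0124, 0.0371, 0.0026, -0.0563], [-0.0145, 0.0363, 0.0026, -0.0563], [-0.0165, 0.0354, 0.0026, -0.0563], [-0.0184, 0.0345, 0.0026, -0.0563], [-0.0203, 0.0334, 0.0026, -0.0563], [-0.0222, 0.0322, 0.0026, -0.0563], [-0.024, 0.0309, 0.0026, -0.0563], [-0.0257, 0.0295, 0.0026, -0.0563], [-0.0273, 0.028, 0.0026, -0.0563], [-0.0288, 0.0264, 0.0026, -0.0563], [-0.0303, 0.0247, 0.0026, -0.0563]]
[ 446.5 -146.4   46.2   46.3   52. ] [ 0.44644125 -0.14633141  0.05074845]
```

Call:
{"api": "apply_moves", "payload": {
  "plan": [
    [[-0.006, 0.0386, 0.002, -0.057], [-0.008, 0.038, 0.002, -0.057], [-0.01, 0.038, 0.002, -0.057], [-0.012, 0.037, 0.002, -0.057], [-0.0145, 0.036, 0.002, -0.057]]
  ],
  "fingers": 0
}}

```text
time: 24.28
position: [0.4703, 0.2025, 0.1843]
tcp_rot: [[0.931, 0.364, 0.001], [0.364, -0.931, 0.0], [0.001, 0.0, -1.0]]
force: [0.9, 0.8, 0.4]
width: 0.0854
gripper_force: 0.0
```

Call:
{"api": "apply_moves", "payload": {
  "plan": [
    [[-0.0165, 0.0355, 0.003, -0.057], [-0.0185, 0.0345, 0.003, -0.057], [-0.02, 0.0335, 0.003, -0.057], [-0.022, 0.032, 0.003, -0.057], [-0.024, 0.031, 0.003, -0.057]]
  ]
}}

```text
time: 24.7
position: [0.4584, 0.0073, 0.1693]
tcp_rot: [[0.791, 0.611, 0.002], [0.611, -0.791, -0.0], [0.001, 0.001, -1.0]]
force: [0.5, -0.2, -0.4]
width: 0.0856
gripper_force: 0.0
```

Call:
{"api": "apply_moves", "payload": {
  "plan": [
    [[-0.0255, 0.0295, 0.003, -0.057], [-0.027, 0.028, 0.003, -0.057], [-0.029, 0.0265, 0.003, -0.057], [-0.03, 0.0245, 0.003, -0.057], [0, 0, 0, 0]]
  ]
}}

```text
time: 25.12
position: [0.4494, -0.1522, 0.1571]
tcp_rot: [[0.637, 0.771, 0.002], [0.771, -0.637, -0.002], [-0.001, 0.003, -1.0]]
force: [-0.3, 0.9, 0.0]
width: 0.0853
gripper_force: 0.0
```

Call:
{"api": "apply_moves", "payload": {
  "plan": [
    [[0, 0, 0, 0], [0, 0, 0, 0]]
  ]
}}

```text
time: 25.28
position: [0.4495, -0.1462, 0.157]
tcp_rot: [[0.636, 0.772, 0.0], [0.772, -0.636, 0.0], [0.0, 0.0, -1.0]]
force: [-0.0, 0.5, 0.1]
width: 0.0856
gripper_force: 0.0
```

```bash
python3 - <<'E'
from h import *
go(447.5,-146.2,88,51,4)
for n in("top","side"):
    p,d=snapshot(n); W=cloud(n,d)
    for x,y in((.538,.402),(.484,.398)):
        P=near(W,x,y,.025,.044,.06); print(n,len(P),P.mean(0)*1000)
    if n=="side": cv2.imwrite("pics/c1.png",cv2.resize(p[120:300,220:440],None,fx=3,fy=3))
E
```

```text
4 [[-0.0003, -0.0004, 0.0172, -0.002], [-0.0003, -0.0004, 0.0172, -0.002], [-0.0003, -0.0004, 0.0172, -0.002], [-0.0003, -0.0004, 0.0172, -0.002]]
top 53 [536.62779451 400.65545812  52.42948827]
top 53 [482.27027735 396.29396216  52.41203117]
side 130 [539.03170235 403.44207426  53.58483307]
side 129 [484.6836855  399.14165713  53.35363799]
```

View pics/c1.png

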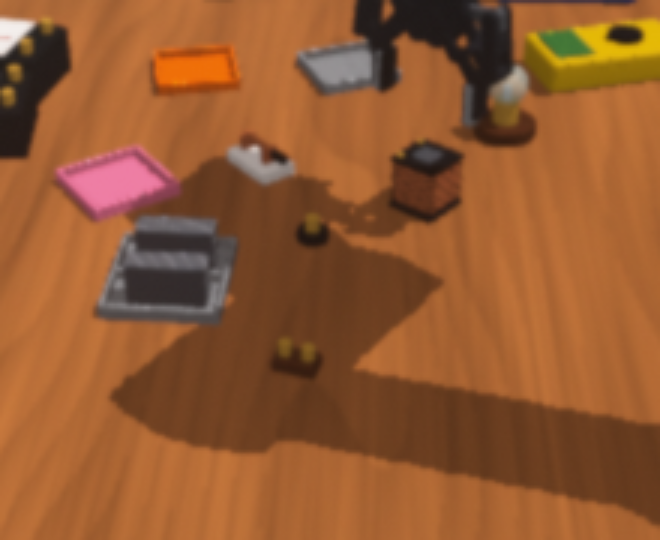

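Both cores stand in the tray (crop (175,260)), both weights are in the dish, and the gripper is above the coil (427,180).

Call:
{"api": "apply_moves", "payload": {
  "plan": [
    [[-0.001, -0.001, 0.024, 0], [0, 0, 0.024, 0], [0, 0, 0.015, 0], [0, 0, 0.006, 0], [0, 0, 0, 0]]
  ]
}}

```text
time: 25.8
position: [0.4479, -0.1456, 0.087]
tcp_rot: [[0.634, 0.773, -0.002], [0.773, -0.634, 0.001], [-0.0, -0.002, -1.0]]
force: [0.7, 0.3, -0.5]
width: 0.0854
gripper_force: 0.0
```

Call:
{"api": "apply_moves", "payload": {
  "plan": [
    [[0, 0, 0, 0], [0, 0, 0, 0], [0, 0, 0, 0], [0, 0, 0, 0], [0, 0, 0, 0]]
  ],
  "fingers": 255,
  "force": 35
}}

```text
time: 26.22
position: [0.4484, -0.1468, 0.0887]
tcp_rot: [[0.635, 0.773, 0.001], [0.773, -0.635, -0.001], [0.0, 0.001, -1.0]]
force: [-1.3, 2.0, 6.3]
width: 0.0455
gripper_force: 36.2
```

Call:
{"api": "apply_moves", "payload": {
  "plan": [
    [[0, 0, 0, 0], [0, 0, 0, 0], [0, 0, 0, 0]]
  ]
}}

```text
time: 26.47
position: [0.4485, -0.1468, 0.0887]
tcp_rot: [[0.635, 0.773, 0.001], [0.773, -0.635, -0.001], [0.0, 0.001, -1.0]]
force: [-1.2, 2.0, 6.9]
width: 0.0456
gripper_force: 36.3
```

Call:
{"api": "apply_moves", "payload": {
  "plan": [
    [[0, 0, -0.01, 0], [0, 0, -0.03, 0], [0, 0, -0.04, 0], [0, 0, 0, 0]]
  ]
}}

```text
time: 26.8
position: [0.4501, -0.1478, 0.1743]
tcp_rot: [[0.635, 0.773, 0.009], [0.773, -0.635, -0.006], [0.001, 0.011, -1.0]]
force: [0.9, -1.0, -0.1]
width: 0.0457
gripper_force: 36.8
```

```bash
python3 -c "
from h import *
go(523.3,-406.5,165,24)"
```

```text
7 [[-0.0219, 0.0315, 0.0013, 0.0663], [-0.0198, 0.0329, 0.0013, 0.0663], [-0.0176, 0.0342, 0.0013, 0.0663], [-0.0153, 0.0352, 0.0013, 0.0663], [-0.0129, 0.0362, 0.0013, 0.0663], [-0.0105, 0.037, 0.0013, 0.0663], [-0.008, 0.0376, 0.0013, 0.0663]]
```

Call:
{"api": "apply_moves", "payload": {
  "plan": [
    [[-0.022, 0.0315, 0, 0.066], [-0.02, 0.033, 0, 0.066], [-0.0175, 0.034, 0, 0.066], [-0.0155, 0.035, 0, 0.066], [-0.013, 0.036, 0, 0.066]]
  ]
}}

```text
time: 27.22
position: [0.4997, -0.3332, 0.1682]
tcp_rot: [[0.853, 0.522, 0.0], [0.522, -0.853, -0.0], [0.0, 0.0, -1.0]]
force: [0.5, 0.2, -2.2]
width: 0.0458
gripper_force: 36.8
```

Call:
{"api": "apply_moves", "payload": {
  "plan": [
    [[-0.0105, 0.037, 0, 0.066], [-0.008, 0.0375, 0, 0.066], [0, 0, 0.02, 0], [0, 0, 0.015, 0], [0, 0, 0, 0]]
  ]
}}

```text
time: 27.63
position: [0.5195, -0.4047, 0.1293]
tcp_rot: [[0.913, 0.408, -0.004], [0.408, -0.913, 0.005], [-0.002, -0.006, -1.0]]
force: [-0.2, -0.7, -3.1]
width: 0.0457
gripper_force: 36.9
```

```bash
python3 -c "
from h import *
go(523.3,-406.5,110,24,3)
p,d=snapshot('side');cv2.imwrite('pics/c2.png',cv2.resize(p[70:200,240:440],None,fx=3,fy=3))"
```

```text
3 [[0.0009, 0.0011, 0.0064, 0.0004], [0.0009, 0.0011, 0.0064, 0.0004], [0.0009, 0.0011, 0.0064, 0.0004]]
```

View pics/c2.png

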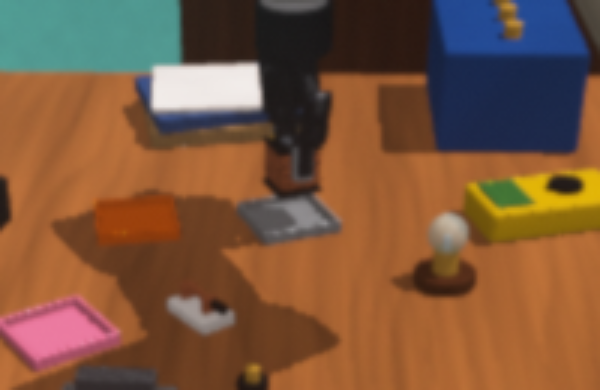

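The coil hangs level above the square grey tray (crop (290,180), tray at (290,218)).

Call:
{"api": "apply_moves", "payload": {
  "plan": [
    [[0.001, 0.001, 0.014, 0], [0.001, 0.001, 0.01, 0], [0, 0, 0.006, 0], [0, 0, 0.003, 0], [0, 0, 0, 0]]
  ]
}}

```text
time: 28.1
position: [0.5231, -0.406, 0.0989]
tcp_rot: [[0.913, 0.409, -0.001], [0.409, -0.913, 0.001], [-0.0, -0.001, -1.0]]
force: [-0.2, 0.8, -0.4]
width: 0.0455
gripper_force: 37.0
```

Call:
{"api": "apply_moves", "payload": {
  "plan": [
    [[0, 0, 0, 0], [0, 0, 0, 0]]
  ]
}}

```text
time: 28.27
position: [0.5234, -0.4065, 0.1003]
tcp_rot: [[0.913, 0.409, 0.001], [0.409, -0.913, -0.001], [0.0, 0.001, -1.0]]
force: [-0.8, 0.4, -1.4]
width: 0.0458
gripper_force: 37.0
```

Call:
{"api": "apply_moves", "payload": {
  "plan": [
    [[0, 0, 0.003, 0], [0, 0, 0.002, 0], [0, 0, 0.001, 0], [0, 0, 0.0008, 0], [0, 0, 0, 0]]
  ]
}}

```text
time: 28.68
position: [0.5232, -0.4063, 0.0927]
tcp_rot: [[0.913, 0.408, -0.0], [0.408, -0.913, 0.0], [-0.0, -0.0, -1.0]]
force: [0.6, -0.1, -2.3]
width: 0.0458
gripper_force: 37.0
```

Call:
{"api": "apply_moves", "payload": {
  "plan": [
    [[0, 0, 0.0007, 0], [0, 0, 0, 0], [0, 0, 0, 0]]
  ]
}}

```text
time: 28.93
position: [0.5233, -0.4063, 0.0922]
tcp_rot: [[0.913, 0.408, 0.0], [0.408, -0.913, -0.0], [0.0, 0.0, -1.0]]
force: [0.0, 0.6, -1.6]
width: 0.0461
gripper_force: 37.0
```

Call:
{"api": "apply_moves", "payload": {
  "plan": [
    [[0, 0, 0.0006, 0], [0, 0, 0, 0], [0, 0, 0, 0]]
  ]
}}

```text
time: 29.18
position: [0.5233, -0.4064, 0.0918]
tcp_rot: [[0.913, 0.409, 0.0], [0.409, -0.913, -0.0], [0.0, 0.0, -1.0]]
force: [0.3, 0.6, 1.0]
width: 0.0458
gripper_force: 37.0
```

Contact. One small step more, then release and lift clear.

Call:
{"api": "apply_moves", "payload": {
  "plan": [
    [[0, 0, 0.0003, 0], [0, 0, 0, 0], [0, 0, 0, 0]]
  ]
}}

```text
time: 29.43
position: [0.5233, -0.4064, 0.0918]
tcp_rot: [[0.913, 0.409, 0.0], [0.409, -0.913, -0.0], [0.0, 0.0, -1.0]]
force: [-0.5, 2.0, 4.8]
width: 0.0454
gripper_force: 37.5
```

Call:
{"api": "apply_moves", "payload": {
  "plan": [
    [[0, 0, 0, 0], [0, 0, 0, 0], [0, 0, 0, 0], [0, 0, 0, 0]]
  ],
  "fingers": 30
}}

```text
time: 29.77
position: [0.5232, -0.4063, 0.0911]
tcp_rot: [[0.913, 0.408, -0.0], [0.408, -0.913, 0.0], [-0.0, -0.0, -1.0]]
force: [-0.1, -0.3, 0.2]
width: 0.0753
gripper_force: 0.0
```

Call:
{"api": "apply_moves", "payload": {
  "plan": [
    [[0, 0, -0.01, 0], [0, 0, -0.025, 0], [0, 0, -0.035, 0], [0, 0, -0.04, 0], [0, 0, -0.04, 0]]
  ]
}}

```text
time: 30.18
position: [0.523, -0.406, 0.2436]
tcp_rot: [[0.913, 0.408, -0.0], [0.408, -0.913, 0.0], [-0.0, -0.0, -1.0]]
force: [1.1, -1.1, -0.3]
width: 0.0753
gripper_force: 0.0
```

Call:
{"api": "apply_moves", "payload": {
  "plan": [
    [[-0.03, 0, -0.02, 0], [-0.03, 0, -0.01, 0], [-0.035, 0, 0, 0], [-0.035, 0, 0, 0], [0, 0, 0, 0]]
  ]
}}

```text
time: 30.6
position: [0.4001, -0.4618, 0.2725]
tcp_rot: [[0.915, 0.404, -0.001], [0.404, -0.915, -0.002], [-0.001, 0.001, -1.0]]
force: [0.9, -0.2, -0.7]
width: 0.0751
gripper_force: 0.0
```

```bash
python3 - <<'E'
from h import *
for n in("top","side"):
    p,d=snapshot(n); W=cloud(n,d); cv2.imwrite(f"pics/{n}9.png",p)
    for k,a in dict(coil=(.523,-.4065,.045,.044,.065),ca=(.654,-.044,.035,.028,.05),cb=(.654,.009,.035,.028,.05),lamp=(.370,-.277,.05,.01,.1),sw=(.595,-.202,.05,.01,.05)).items():
        P=near(W,*a); print(n,k,len(P),rect(P) if len(P)>4 else "",np.round(np.median(P[:,2])*1000,1))
E
```

```text
top coil 320 [ 522.9 -407.    45.9   47.4   24.9] 53.8
top ca 207 [651.3 -43.8  23.9  64.1  88.1] 39.0
top cb 201 [650.8   7.7  23.7  63.2  88.7] 39.2
top lamp 10 [ 377.9 -292.3   16.1    4.7   28.7] 64.8
top sw 258 [ 593.6 -203.1   34.7   66.8   39. ] 13.8
side coil 151 [ 523.9 -404.5   47.2   53.3   26.1] 54.7
side ca 253 [653.  -42.6  27.9  64.5  87.4] 39.9
side cb 286 [653.    8.9  30.5  64.3  86.6] 40.0
side lamp 354 [ 371.4 -275.6   57.    56.8   86.7] 26.6
side sw 189 [ 600.1 -199.1   30.6   68.1   51.3] 15.8
```

View pics/top9.png

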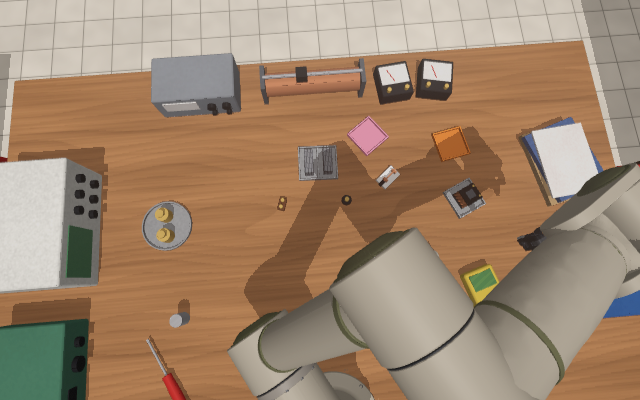

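View pics/side9.png

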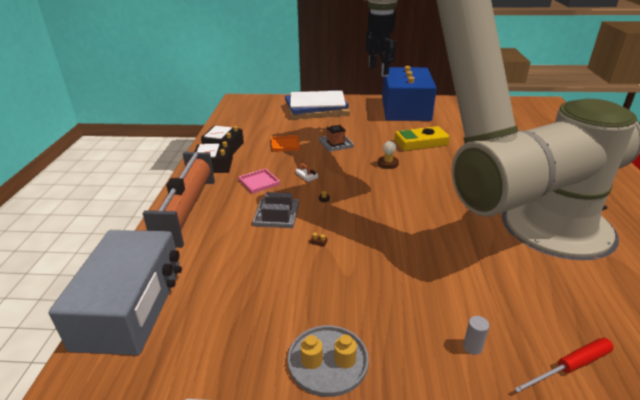

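The top view shows the cores in the twin bays (318,160), the weights in the dish (164,225) and the coil in the square tray (465,195). The lamp and switch haven't moved, and the measured heights match parts standing flat.

```bash
python3 -c "
from rig import *
print(sign_off())"
```

```text
the job is handed in; nothing more can be done
None
```

The job is handed in: both cores, both weights and the coil stand flat in their trays, the lamp and switch have not moved, and it took about 31 s of the 115 s allowed.

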